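Sweep the root slices into the dispensing pan

TASK

Clear the dispensing counter: with your fingertips, sweep the four round root slices along the counter into the open-mouthed steel pan, until each of them lies wholly inside it, past the front edge. Only push them, never pick one up, and leave everything else where it stands.

Things in the scene. Friction and masses are not known exactly. Their poses are not given: they have to be found in the camera images.
- slice_a: One of four alike dried root slices: a flat round cream disc with a brown bark rim, 40 mm across, 12 mm thick, about 14 g, lying flat on the counter and free to slide. Origin: centre of its underside; z up; its turn about z means nothing.
- slice_b: One of four alike dried root slices: a flat round cream disc with a brown bark rim, 40 mm across, 12 mm thick, about 14 g, lying flat on the counter and free to slide. Origin: centre of its underside; z up; its turn about z means nothing.
- slice_c: One of four alike dried root slices: a flat round cream disc with a brown bark rim, 40 mm across, 12 mm thick, about 14 g, lying flat on the counter and free to slide. Origin: centre of its underside; z up; its turn about z means nothing.
- slice_d: One of four alike dried root slices: a flat round cream disc with a brown bark rim, 40 mm across, 12 mm thick, about 14 g, lying flat on the counter and free to slide. Origin: centre of its underside; z up; its turn about z means nothing.
- pan: Open-mouthed sheet-steel pan, like a dustpan, at the left on the counter, mouth towards the slices; it stands fast. Origin: centre of its underside. x runs from mouth (x = -110 mm) to back wall (x = +110 mm), y across. Inside 250 mm wide at the mouth, narrowing evenly to 200 mm at the back. Walls with 5 mm rolled rims, 20 mm high at the mouth, rising to 42 mm. A handle sticks out 100 mm behind.
- pan_mouth (a point): Middle of the pan's front edge, at counter height. There is no step: from here inwards the floor feathers up from 0 to 2 mm over the first 20 mm and then stays level, 2 mm above the counter, so that a slice slides in. Axes as the pan's.
- weight: Brass balance weight with a small knob on top, 32 mm across, 43 mm high, standing loose among the slices or just beyond them. Bystander. Origin: centre of its underside.
- pot: White porcelain pill pot with a domed lid and a blue band, 39 mm across, 45 mm high, standing loose among the slices or just beyond them. Bystander. Origin: centre of its underside.
- block: Square cream block of dried poria, 28 x 28 x 20 mm, loose among the slices or just beyond them. Bystander, not one of the slices. Origin: centre of its underside.
- mortar: Brass mortar, open at the top, 100 mm across the rim, 95 mm high, to the right. Bystander. Origin: centre of its underside.
- tape: Roll of brown tape lying flat, 84 mm across, 24 mm high, to the right. Bystander. Origin: centre of its underside.
- brush: Hand brush lying flat, 190 mm long, to the right near the robot. Bystander. Origin: about the middle of its underside; x along its length.

How it is judged:
By the outcome, as a careful person would: the job done as asked, in the order asked, and still so for the second after the job is handed in, with the robot touching nothing.
It also fails if it takes over 66 s, if anything falls off the work surface, if the arm or the gripper's body presses on something with over 40 N, if the wrist force passes 120 N, or if a joint passes its speed limit or range.

ROBOT

A 6-joint arm with a two-finger parallel gripper is mounted at the origin on the work surface. World frame = base frame: x ahead of the robot, y to its left, z up, the work surface at z = 0. Lengths are in mm, angles in degrees, forces in N, time in s.
With the tool pointing down it reaches from about 350 to 850 mm from the base axis. Payload 8.1 kg.
Tool frame: the origin (TCP) lies between the finger pads; the fingertips stand 22 mm ahead of it and the grasp point (between the pads) lies 3 mm ahead of it (r.nose_length is the z of the fingertips in the tool frame, in mm); z points along the fingers, x is the direction in which the jaws open and shut, and the axes are right-handed (so a half turn about z gives the same grasp; the last joint's range is limited). The gripper opens to 85 mm and grips with 20 to 120 N. Pads are 22 mm wide; open, the fingers measure 114 mm over their backs; the gripper's body (76 mm by 85 mm) begins 54 mm behind the grasp point. The pads swing forward as they close: fully open they stand 13 mm farther back than shut.
Start: joints at [60.768, 7.471, 85.268, -0, 87.261, -4.893], TCP at [247.263, 546.687, 253.292] pointing down, gripper open.
Joint ranges: [-169.43, 169.43], [-51.17, 129.36], [1.28, 143.12], [-76.62, 256.62], [0, 156.53], [-152.29, 152.29]. Speed limits (degrees/s): [136.94, 136.94, 159.86, 180, 180, 180].

INTERFACE

Orientations are given as [roll, pitch, yaw] about the fixed x, y, z axes, in that order (R = Rz(yaw) Ry(pitch) Rx(roll)).
In Python, from bench import r gives the robot as it stands.
- The arm moves only by the shell command python3 -m jog 'ROWS' [FORCE]. ROWS is JSON, a list of rows, each a list of 5 numbers: the shift along the tool's x, y, z in m, then the turn about the tool's z in degrees, then the opening in per cent of the stroke, from 0 (shut) to 100 (fully open). A call has 1 to 8 rows; each row is the pose to reach, as a shift and turn from the pose measured when the call began, along the tool's axes at that moment; what a row does not reach only later rows make up. A row lasts 1/10 s, in which the tool goes at most 50 mm and 8.59 degrees, less where a joint would pass 70% of its speed; a pose out of reach is approached as far as the arm can. A call with a gripper value outside its range is refused whole. The fingers move at their own pace and stop on an object; FORCE is the grip in N (left out, the last holds). Time passes only in rows, so rows that repeat a pose let the fingers close. It gives the time, the measured TCP pose, the force and the opening at its end, in the units of the state.
- r.sense(): the state, without advancing time (a new reading comes with each control period).
- r.snapshot(name): name is "scene" or "top" or "wrist"; returns a dict with "image" (480x640x3 uint8, red, green, blue), "K" (3x3 intrinsics, pixels), "distortion" ([k1, k2, p1, p2, k3] as OpenCV has them; the pictures are not rectified), "T" (4x4, takes a point from camera to world coordinates); the wrist camera has in their place "tool_from_camera" (4x4, takes a point from camera to tool coordinates, whose origin is the TCP and whose axes are the tool frame's). Camera axes: x right, y down, z forward; pixel columns grow to the right and rows downward; lengths in mm; the calibration is good to about 2 mm. A picture is of the moment at which its call begins: read the wrist's pose just before it. There is no depth.
- r.hand_in(): hands the job in, once; it reports no verdict.
Trained networks look in a picture, given as the dict that the camera call returned (one of the last four; its "shot" number tells which), for a name from the list of things; names that differ only in an ending like _2 or _b are one class to them, and where a whole thing is asked for, a point or a joint stands for the part that bears it (a point fixed in the world has none). Each returns a list of dicts, best first, with "conf" (0 to 1); they miss things now and then, are a little off and sometimes report something else, mostly with a low value. They report only what shows in the picture. A call takes as long as a camera call.
- r.search_frame(picture, label): "bbox" ([left, top, right, bottom] in pixels, round what is visible of it).
- r.pinpoint(picture, label): "uv" ([column, row] in pixels: a listed point, or the origin of a listed thing).
The state is a dict: "time": time; "joint_pos": joint angles; "qd": joint speeds; "joint_efforts": joint torques, N m; "tool_pos": TCP position; "tcp_rot": TCP orientation; "ft_force": force on the tool from outside, world axes, zero at the start; "wrist_torque": the same for the moment, N m; "finger_gap": finger opening in mm.
Only numpy, scipy, OpenCV 4.12 (cv2) and the standard library are available. Lean on these libraries where they do the work, as an engineer would, in place of code of your own. Each camera call takes 0.05 s, during which the arm holds its last target. There are 200 camera calls.

## Working session

There is one attempt and no reset: what is moved stays moved. The work goes in short steps, Python scripts to look and compute and a shell command to move; the robot and the scene stay as the last step left them, time stands still between calls to the robot, and variables do not carry over. Pictures are saved under pics/ and viewed, about 8 in all and at most 12, crops included, and the job is handed in when it is done.

```bash
mkdir -p pics; cat > h.py <<'E'
from bench import r
import numpy as np, cv2
def world(p,uv,z=0.):
    K=np.array(p["K"]);d=np.array(p["distortion"]);T=np.array(p["T"])
    n=cv2.undistortPoints(np.array([[uv]],float),K,d)[0,0]
    v=T[:3,:3]@[n[0],n[1],1];o=T[:3,3]
    return (o+v*(z-o[2])/v[2])[:2].round(0)
def find(p,names):
    for n,z in names.items():
        for f in r.pinpoint(p,n):
            if f["conf"]>.2: print(n,round(f["conf"],2),np.round(f["uv"]),world(p,f["uv"],z))
N=dict(slice_a=0,pan=0,pan_mouth=0,weight=0,pot=0,block=0,mortar=0,tape=0,brush=0)
def save(p,n): cv2.imwrite("pics/"+n+".png",cv2.cvtColor(p["image"],cv2.COLOR_RGB2BGR))
E
python3 - <<'E'
from h import *
s=r.sense();print(s)
for c in("top","scene"):
    p=r.snapshot(c);save(p,c+"1");print(c);find(p,N)
print(r.nose_length)
E
```

```text
{'time': 0.0, 'joint_pos': array([ 6.07676452e+01,  7.51545898e+00,  8.53311346e+01, -4.17801420e-03,
        8.72590355e+01, -4.89296379e+00]), 'qd': array([-0.05194234,  0.01457012, -0.02233939, -0.01496303,  0.10716879,
        0.06725012]), 'joint_efforts': array([ 1.51939485e-04, -5.69410086e+01, -5.00547802e+01, -1.43525563e-04,
        1.50642759e-02, -1.50297575e-05]), 'tool_pos': array([247.03619977, 546.22487338, 252.22293141]), 'tcp_rot': array([-1.79995148e+02,  1.05600124e-01,  6.56608171e+01]), 'ft_force': array([-0.21238586,  0.13393759,  0.13571822]), 'wrist_torque': array([0.05789919, 0.01918798, 0.01285994]), 'finger_gap': 85.68831149080486}
top
slice_a 0.91 [393. 156.] [ 678. -213.]
slice_a 0.86 [402. 267.] [ 458. -229.]
slice_a 0.74 [314. 267.] [456. -56.]
slice_a 0.74 [286. 154.] [680.  -0.]
slice_a 0.22 [503. 342.] [ 314. -422.]
pan 0.88 [147. 217.] [554. 274.]
pan 0.72 [417. 335.] [ 326. -256.]
pan_mouth 0.73 [290. 128.] [734.  -7.]
pan_mouth 0.57 [203. 230.] [529. 163.]
weight 0.8 [291. 126.] [738.  -8.]
weight 0.55 [394. 154.] [ 682. -214.]
weight 0.52 [504. 343.] [ 313. -424.]
pot 0.63 [330. 216.] [556. -87.]
pot 0.35 [371. 212.] [ 564. -168.]
block 0.52 [373. 212.] [ 565. -172.]
mortar 0.96 [500. 266.] [ 460. -419.]
tape 0.72 [374. 212.] [ 565. -174.]
tape 0.66 [416. 335.] [ 326. -254.]
tape 0.65 [312. 268.] [455. -53.]
brush 0.94 [503. 345.] [ 309. -422.]
scene
slice_a 0.9 [276. 340.] [ 687. -211.]
slice_a 0.66 [375. 309.] [683.  -9.]
slice_a 0.59 [236. 262.] [ 456. -229.]
slice_a 0.55 [310. 249.] [471. -62.]
pan 0.89 [452. 238.] [549. 267.]
pan_mouth 0.58 [409. 240.] [519. 167.]
weight 0.66 [389. 331.] [740.  -8.]
pot 0.72 [150. 288.] [ 470. -414.]
pot 0.68 [315. 278.] [562. -87.]
pot 0.4 [390. 330.] [738.  -6.]
block 0.63 [273. 291.] [ 565. -180.]
mortar 0.69 [148. 285.] [ 462. -417.]
tape 0.89 [209. 231.] [ 328. -264.]
brush 0.7 [137. 244.] [ 319. -427.]
22.0
```

View pics/top1.png

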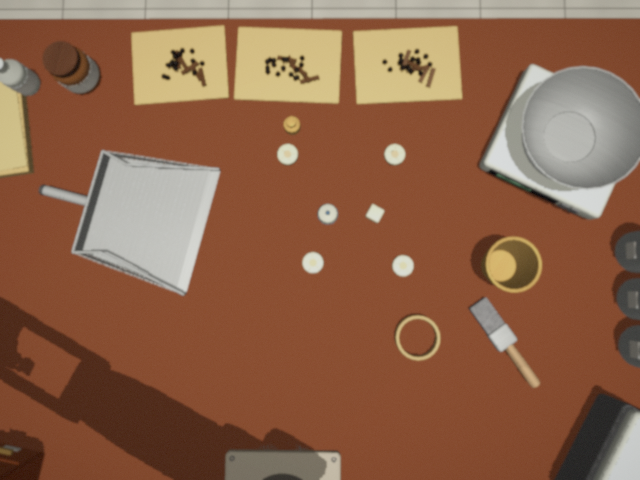

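View pics/scene1.png

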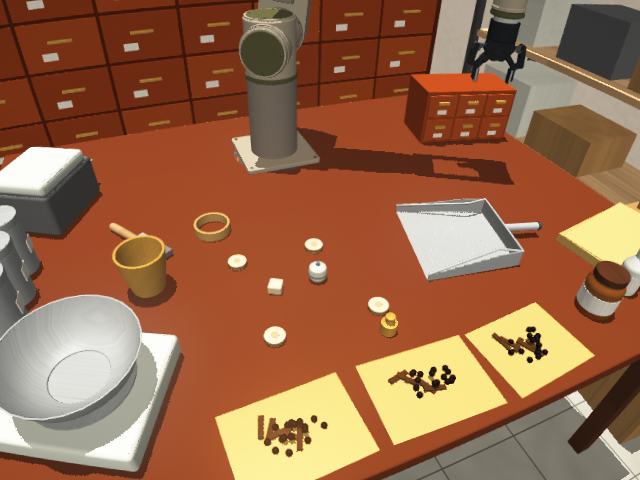

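The top view shows the slices at about (395,154), (403,266), (313,263) and (288,154). The pan mouth runs from (219,168) to (185,293). The weight is at (291,124), the pot at (328,213) and the block at (375,213). The scene view agrees. The network's low-confidence extra hits (slice on the brush, pan on the tape) are false.

Plan: nest each slice between the half-open fingertips and push it along tool -y.

```bash
cat >> h.py <<'E'
def go(x,y,z,yaw):
    from scipy.spatial.transform import Rotation as R
    s=r.sense();M=R.from_euler("xyz",s["tcp_rot"],degrees=True)
    print("pos",s["tool_pos"].round(),"yaw",s["tcp_rot"][2].round(1),"gap",round(s["finger_gap"],1),"t",s["time"])
    print("shift",(M.inv().apply(np.array([x,y,z])-s["tool_pos"])/1000).round(3),"turn",round(s["tcp_rot"][2]-yaw,1))
def discs(zt=12):
    p=r.snapshot("top");hsv=cv2.cvtColor(p["image"],cv2.COLOR_RGB2HSV)
    m=((hsv[...,2]>190)&(hsv[...,1]<90)).astype(np.uint8)
    n,_,st,c=cv2.connectedComponentsWithStats(m)
    for i in range(1,n):
        if 60<st[i,4]<700: print(c[i].round(),st[i,4],world(p,c[i],zt))
    return p
E
python3 - <<'E'
from h import *
discs()
go(678,-58,120,0)
E
```

```text
[533.  78.] 396 [ 832. -489.]
[287. 154.] 295 [679.  -2.]
[395. 154.] 295 [ 679. -214.]
[327. 213.] 198 [561. -82.]
[375. 213.] 175 [ 562. -175.]
[312. 262.] 316 [465. -54.]
[403. 265.] 317 [ 460. -229.]
[503. 338.] 317 [ 324. -418.]
[331. 468.] 270 [ 79. -92.]
pos [247. 547. 253.] yaw 65.7 gap 85.3 t 1.05
shift [-0.373  0.642  0.133] turn 65.7
```

```bash
python3 -m jog '[[-0.02,0.035,0,8,23],[-0.045,0.08,0,16,23],[-0.07,0.12,0,24.5,23],[-0.095,0.16,0,33,23],[-0.12,0.2,0,41,23],[-0.14,0.24,0,49,23],[-0.165,0.28,0,57.5,23],[-0.187,0.32,0,65.7,23]]' 40; python3 - <<'E'
from h import *
go(678,-58,120,0)
E
```

```text
time: 1.85
tool_pos: [462.5, 242.7, 253.6]
tcp_rot: [-180.0, -0.0, -0.4]
ft_force: [0.1, 0.4, 0.1]
finger_gap: 19.8
pos [463. 243. 254.] yaw -0.4 gap 19.8 t 1.85
shift [0.217 0.299 0.134] turn -0.4
```

```bash
python3 -m jog '[[0.03,0.04,0.02,0,23],[0.06,0.08,0.04,0,23],[0.09,0.12,0.06,0,23],[0.12,0.165,0.08,0,23],[0.15,0.205,0.095,0,23],[0.18,0.25,0.115,0,23],[0.215,0.3,0.134,-0.4,23],[0.215,0.3,0.134,-0.4,23]]'; python3 -m jog '[[0,0,0.03,0,23],[0,0,0.06,0,23],[0,0,0.08,0,23],[0,0,0.09,0,23],[0,0,0.094,0,23],[0,0,0.094,0,23]]'; python3 - <<'E'
from h import *
go(678,-58,26,0)
p=r.snapshot("wrist");save(p,"w1")
E
```

```text
time: 2.65
tool_pos: [676.4, -61.0, 118.6]
tcp_rot: [-180.0, -0.0, -0.0]
ft_force: [0.3, 0.6, -0.1]
finger_gap: 19.8
time: 3.25
tool_pos: [676.7, -60.8, 25.0]
tcp_rot: [-180.0, -0.0, 0.0]
ft_force: [0.8, -0.5, 0.6]
finger_gap: 19.7
pos [677. -61.  25.] yaw 0.0 gap 19.7 t 3.25
shift [ 0.001 -0.003 -0.001] turn 0.0
```

View pics/w1.png

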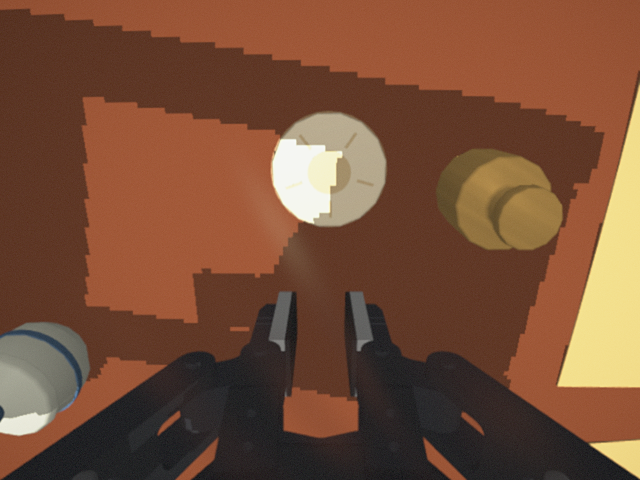

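Slice is at (329,170), slightly right of the gripper axis (about col 320). The weight is at (500,200), well to the right. First leg: straight, drifting away from the weight.

```bash
python3 -m jog '[[0,-0.013,0,0,23],[0,-0.027,0,0,23],[-0.002,-0.041,0,0,23],[-0.004,-0.055,0,0,23],[-0.006,-0.069,0,0,23],[-0.009,-0.083,0,0,23],[-0.012,-0.095,0,0,23],[-0.012,-0.1,0,0,23]]'; python3 - <<'E'
from h import *
discs()
go(665,39,25,45)
p=r.snapshot("wrist");save(p,"w2")
E
```

```text
time: 4.1
tool_pos: [664.6, 40.8, 25.6]
tcp_rot: [-180.0, -0.1, 0.1]
ft_force: [-0.1, -0.2, -0.5]
finger_gap: 20.0
[533.  78.] 360 [ 833. -489.]
[240. 101.] 262 [785.  93.]
[395. 154.] 278 [ 679. -214.]
[209. 189.] 304 [608. 151.]
[375. 213.] 163 [ 562. -175.]
[327. 213.] 172 [561. -83.]
[312. 262.] 297 [465. -54.]
[403. 265.] 301 [ 460. -229.]
[501. 338.] 226 [ 324. -415.]
pos [665.  41.  26.] yaw 0.1 gap 19.6 t 4.15
shift [0.    0.002 0.001] turn -44.9
```

View pics/w2.png

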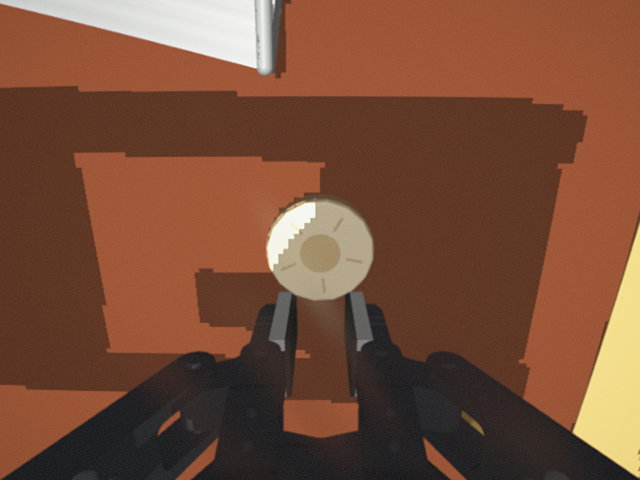

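The slice at (320,250) is nested between the fingertips, and the pan corner is at (265,70). Next I curve round that corner.

```bash
python3 -m jog '[[0.001,-0.005,0,-8.5,23],[0.001,-0.012,0,-17,23],[0,-0.02,0,-25.5,23],[-0.004,-0.029,0,-34,23],[-0.01,-0.036,0,-42.5,23],[-0.019,-0.044,0,-50,23],[-0.03,-0.048,0,-50,23],[-0.042,-0.053,0,-50,23]]'; python3 - <<'E'
from h import *
find(discs(),dict(slice_a=0))
go(623,94,25,0)
E
```

```text
time: 5.0
tool_pos: [623.1, 92.3, 25.8]
tcp_rot: [179.9, -0.1, 50.0]
ft_force: [0.1, 0.4, 0.3]
finger_gap: 19.2
[533.  78.] 381 [ 832. -488.]
[395. 154.] 290 [ 679. -214.]
[186. 227.] 684 [532. 194.]
[327. 213.] 189 [561. -83.]
[375. 213.] 170 [ 562. -175.]
[312. 262.] 308 [465. -54.]
[220. 263.] 61 [462. 126.]
[228. 262.] 67 [465. 109.]
[403. 265.] 311 [ 460. -229.]
[502. 337.] 287 [ 324. -417.]
[331. 468.] 217 [ 80. -92.]
slice_a 0.89 [395. 156.] [ 677. -215.]
slice_a 0.84 [403. 265.] [ 461. -230.]
slice_a 0.8 [313. 269.] [452. -55.]
slice_a 0.58 [227. 192.] [604. 116.]
pos [622.  93.  25.] yaw 50.1 gap 19.7 t 5.1
shift [0.002 0.    0.   ] turn 50.1
```

```bash
python3 -m jog '[[-0.003,-0.007,-0.002,8,23],[-0.006,-0.016,-0.004,16,23],[-0.01,-0.026,-0.004,24,23],[-0.011,-0.036,-0.004,32,23],[-0.009,-0.047,-0.004,38,23],[-0.001,-0.057,-0.004,38,23],[0.007,-0.068,-0.004,38,23],[0.015,-0.078,-0.004,38,23]]'; python3 - <<'E'
from h import *
p=r.snapshot("wrist");save(p,"w3")
go(552,210,29,0)
E
```

```text
time: 5.9
tool_pos: [572.1, 155.3, 29.5]
tcp_rot: [180.0, -0.1, 12.2]
ft_force: [-0.2, -0.2, -0.5]
finger_gap: 19.7
pos [572. 157.  29.] yaw 12.2 gap 19.5 t 5.95
shift [-0.008 -0.056  0.   ] turn 12.2
```

View pics/w3.png

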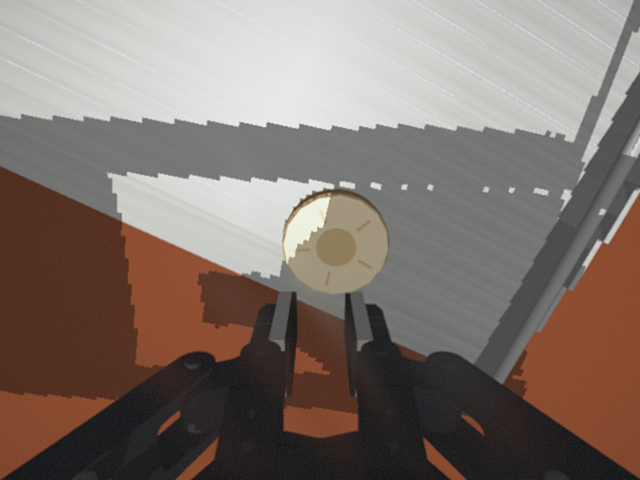

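Slice at (336,240) is now on the pan floor, slightly right of the gripper axis. I'll push it deeper, then back off and lift.

```bash
python3 -m jog '[[0,-0.013,0,0,23],[0.001,-0.027,0,0,23],[0.002,-0.04,0,0,23],[0.003,-0.053,0,0,23],[0.003,-0.066,0,0,23],[0.003,-0.076,0,0,23],[0.003,-0.083,0,0,23],[0.003,-0.083,0,0,23]]'; python3 -m jog '[[0,0.02,0,0,23],[0,0.04,-0.02,0,23],[0,0.06,-0.06,0,23],[0,0.08,-0.1,0,23],[0,0.1,-0.1,0,23]]'; python3 - <<'E'
from h import *
p=discs();find(p,dict(slice_a=2))
go(690,-268,120,11)
E
```

```text
time: 6.75
tool_pos: [556.7, 239.9, 29.5]
tcp_rot: [-180.0, -0.1, 12.3]
ft_force: [-0.3, 0.7, -0.2]
finger_gap: 19.3
time: 7.25
tool_pos: [582.3, 141.4, 136.9]
tcp_rot: [180.0, -0.7, 12.3]
ft_force: [2.1, -0.3, -0.4]
finger_gap: 19.4
[241.   2.] 115 [989.  95.]
[299.   3.] 136 [987. -23.]
[374.   3.] 89 [ 988. -174.]
[408.   3.] 112 [ 988. -242.]
[469.   3.] 78 [ 987. -365.]
[153.  13.] 67 [966. 273.]
[201.  13.] 244 [966. 175.]
[300.  13.] 118 [966. -25.]
[352.  13.] 417 [ 966. -130.]
[471.  13.] 61 [ 966. -368.]
[533.  78.] 408 [ 832. -488.]
[395. 154.] 306 [ 679. -214.]
[557. 154.] 73 [ 680. -531.]
[327. 213.] 209 [561. -82.]
[375. 213.] 183 [ 562. -175.]
[312. 262.] 324 [465. -54.]
[403. 265.] 324 [ 460. -229.]
[150. 298.] 154 [394. 259.]
[178. 310.] 175 [371. 204.]
[168. 312.] 163 [367. 224.]
[ 63. 326.] 64 [339. 428.]
[503. 338.] 344 [ 323. -418.]
[331. 467.] 345 [ 81. -91.]
slice_a 0.89 [149. 219.] [549. 271.]
slice_a 0.78 [392. 154.] [ 680. -210.]
slice_a 0.75 [403. 265.] [ 460. -230.]
slice_a 0.67 [313. 266.] [458. -55.]
pos [580. 140. 132.] yaw 12.1 gap 19.9 t 7.35
shift [0.022 0.422 0.012] turn 1.1
```

```bash
python3 -m jog '[[0,0.05,0,0.7,23],[0.003,0.1,0,0.7,23],[0.006,0.15,0,0.7,23],[0.01,0.2,0,0.7,23],[0.014,0.25,0,0.7,23],[0.018,0.3,0,0.7,23],[0.021,0.35,0,0.7,23],[0.021,0.4,0,0.7,23]]';  python3 - <<'E'
from h import *
go(689,-267,26,11.5)
E
```

```text
time: 8.15
tool_pos: [683.3, -244.7, 130.4]
tcp_rot: [-179.9, -0.2, 11.4]
ft_force: [0.9, 0.4, 0.0]
finger_gap: 19.2
pos [ 683. -245.  130.] yaw 11.4 gap 19.2 t 8.15
shift [0.001 0.023 0.104] turn -0.1
```

```bash
python3 -m jog '[[0.001,0.02,0.01,0,23],[0.001,0.023,0.04,0,23],[0.001,0.023,0.075,0,23],[0.001,0.023,0.098,0,23],[0.001,0.023,0.104,0,23],[0.001,0.023,0.104,0,23]]'; python3 -m jog '[[0,-0.012,0,0,23],[0,-0.026,0,0,23],[0,-0.04,0,0,23],[0,-0.055,0,0,23],[0,-0.07,0,0,23],[0,-0.085,0,0,23],[0,-0.1,0,0,23],[0,-0.115,0,0,23]]';  python3 - <<'E'
from h import *
p=r.snapshot("wrist");save(p,"w4")
find(r.snapshot("top"),dict(slice_a=0))
go(593,213,29,11.5)
E
```

```text
time: 8.75
tool_pos: [687.8, -265.9, 24.0]
tcp_rot: [-179.8, -0.0, 11.4]
ft_force: [-0.2, -0.4, -0.1]
finger_gap: 19.8
time: 9.55
tool_pos: [664.8, -151.8, 24.5]
tcp_rot: [-179.8, -0.0, 11.4]
ft_force: [0.8, 0.5, -0.3]
finger_gap: 19.9
slice_a 0.92 [151. 219.] [549. 267.]
slice_a 0.63 [347. 162.] [ 665. -121.]
slice_a 0.55 [406. 266.] [ 459. -237.]
pos [ 665. -152.   24.] yaw 11.5 gap 19.3 t 9.7
shift [ 0.002 -0.372 -0.003] turn 0.0
```

View pics/w4.png

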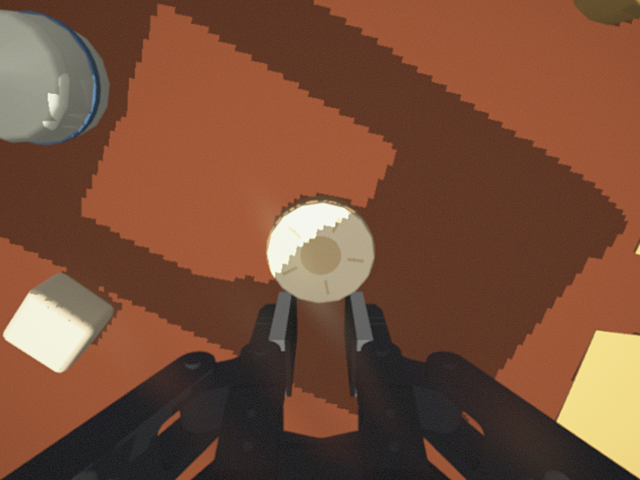

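Slice at (320,250) is nested. The block at (60,320) and the pot at (50,75) are clear to the left. I'll continue straight into the pan.

```bash
python3 -m jog '[[0,-0.016,0,0,23],[0,-0.033,0,0,23],[0,-0.05,-0.001,0,23],[0,-0.067,-0.002,0,23],[0.001,-0.084,-0.002,0,23],[0.001,-0.101,-0.003,0,23],[0.001,-0.118,-0.003,0,23],[0.001,-0.135,-0.003,0,23]]'; python3 -m jog '[[0,-0.016,0,0,23],[0,-0.033,0,0,23],[0,-0.05,-0.001,0,23],[0,-0.067,-0.002,0,23],[0.001,-0.084,-0.002,0,23],[0.001,-0.101,-0.002,0,23],[0.001,-0.115,-0.002,0,23],[0.001,-0.13,-0.002,0,23]]';  python3 - <<'E'
from h import *
find(r.snapshot("top"),dict(slice_a=0))
go(593,213,29,11.5)
E
```

```text
time: 10.5
tool_pos: [638.7, -18.0, 28.0]
tcp_rot: [-179.8, -0.0, 11.5]
ft_force: [0.8, 0.3, -0.4]
finger_gap: 20.2
time: 11.3
tool_pos: [613.5, 110.7, 30.4]
tcp_rot: [-179.8, -0.0, 11.5]
ft_force: [-0.4, -0.3, 0.6]
finger_gap: 20.0
slice_a 0.62 [314. 268.] [455. -57.]
slice_a 0.58 [402. 268.] [ 456. -228.]
slice_a 0.58 [148. 218.] [550. 273.]
pos [613. 112.  30.] yaw 11.6 gap 19.8 t 11.4
shift [ 0.001 -0.103  0.002] turn 0.1
```

```bash
python3 -m jog '[[0,-0.014,0,0,23],[0,-0.028,0,0,23],[0,-0.043,0.001,0,23],[0,-0.058,0.001,0,23],[0,-0.073,0.001,0,23],[0,-0.086,0.001,0,23],[0,-0.096,0.001,0,23],[0,-0.096,0.001,0,23]]'; python3 -m jog '[[0,0.02,0,0,23],[0,0.04,-0.02,0,23],[0,0.08,-0.06,0,23],[0,0.12,-0.1,0,23],[0,0.16,-0.1,0,23]]'; python3 - <<'E'
from h import *
find(r.snapshot("top"),dict(slice_a=2))
go(455,-108,120,-9)
E
```

```text
time: 12.2
tool_pos: [593.5, 207.3, 29.8]
tcp_rot: [-179.8, -0.0, 11.7]
ft_force: [-0.6, 0.0, -0.1]
finger_gap: 19.7
time: 12.7
tool_pos: [628.8, 49.8, 134.5]
tcp_rot: [-179.8, -0.4, 11.8]
ft_force: [0.8, 0.0, 0.5]
finger_gap: 19.8
slice_a 0.77 [402. 262.] [ 467. -229.]
slice_a 0.59 [315. 268.] [455. -59.]
slice_a 0.37 [168. 199.] [589. 234.]
pos [629.  44. 133.] yaw 11.4 gap 19.7 t 12.8
shift [-0.201  0.115  0.012] turn 20.4
```

```bash
python3 -m jog '[[-0.03,0.02,0,5,23],[-0.06,0.035,0,10,23],[-0.1,0.055,0,15,23],[-0.135,0.075,0.005,19.4,23],[-0.17,0.095,0.01,19.4,23],[-0.197,0.113,0.012,19.4,23],[-0.197,0.113,0.012,19.4,23]]'; python3 -m jog '[[0,0,0.03,0,23],[0,0,0.06,0,23],[0,0,0.08,0,23],[0,0,0.09,0,23],[0,0,0.095,0,23],[0,0,0.095,0,23]]'; python3 - <<'E'
from h import *
discs()
go(458,-106,26,-8)
E
```

```text
time: 13.5
tool_pos: [455.2, -107.5, 118.3]
tcp_rot: [-179.9, -0.1, -8.2]
ft_force: [0.2, 0.6, 0.2]
finger_gap: 19.4
time: 14.1
tool_pos: [455.9, -107.3, 23.4]
tcp_rot: [-179.9, -0.2, -8.2]
ft_force: [-0.1, 0.5, 0.0]
finger_gap: 19.8
[533.  78.] 375 [ 832. -488.]
[164. 199.] 313 [587. 238.]
[329. 211.] 123 [564. -85.]
[375. 213.] 168 [ 562. -175.]
[147. 218.] 327 [550. 270.]
[406. 266.] 200 [ 459. -234.]
[502. 337.] 282 [ 324. -417.]
pos [ 456. -107.   24.] yaw -8.2 gap 20.0 t 14.15
shift [ 0.002 -0.002 -0.002] turn -0.2
```

```bash
python3 -m jog '[[0.001,-0.012,0,0,23],[0.002,-0.026,0,0,23],[0.002,-0.04,-0.001,0,23],[0.002,-0.055,-0.002,0,23],[0.002,-0.07,-0.002,0,23],[0.002,-0.085,-0.002,0,23],[0.002,-0.1,-0.002,0,23],[0.002,-0.115,-0.002,0,23]]';  python3 - <<'E'
from h import *
p=r.snapshot("wrist");save(p,"w5")
go(501,207,30,-8)
E
```

```text
time: 14.95
tool_pos: [475.1, 7.6, 26.9]
tcp_rot: [-179.9, -0.3, -8.1]
ft_force: [0.4, -0.2, 0.8]
finger_gap: 19.5
pos [475.   9.  27.] yaw -8.1 gap 19.9 t 15.0
shift [-0.002 -0.199 -0.003] turn -0.1
```

View pics/w5.png

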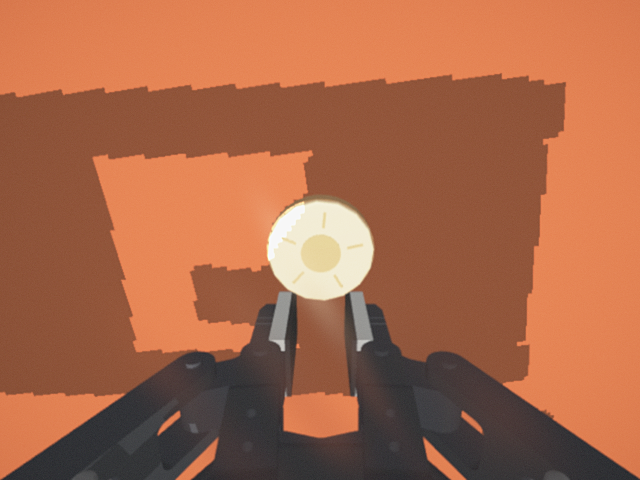

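Slice at (320,250) is nested and the way ahead is clear. On into the pan.

```bash
python3 -m jog '[[0,-0.014,0,0,23],[0,-0.028,-0.001,0,23],[0,-0.042,-0.002,0,23],[0,-0.056,-0.003,0,23],[-0.001,-0.07,-0.003,0,23],[-0.001,-0.085,-0.003,0,23],[-0.001,-0.1,-0.003,0,23],[-0.001,-0.115,-0.003,0,23]]'; python3 -m jog '[[0,-0.014,0,0,23],[0,-0.028,0,0,23],[0,-0.042,0,0,23],[0,-0.056,0,0,23],[0,-0.069,0,0,23],[0,-0.078,0,0,23],[0,-0.085,0,0,23],[0,-0.085,0,0,23]]';  python3 -m jog '[[0,0.02,0,0,23],[0,0.04,-0.02,0,23],[0,0.08,-0.06,0,23],[0,0.12,-0.095,0,23],[0,0.165,-0.095,0,23],[0,0.21,-0.095,0,23],[0,0.26,-0.095,0,23],[0,0.31,-0.095,0,23]]'; python3 - <<'E'
from h import *
find(r.snapshot("top"),dict(slice_a=2))
go(460,-283,120,0)
E
```

```text
time: 15.8
tool_pos: [490.6, 124.5, 30.2]
tcp_rot: [-179.8, -0.3, -8.1]
ft_force: [0.5, -0.2, -0.1]
finger_gap: 19.2
time: 16.6
tool_pos: [502.7, 209.4, 30.5]
tcp_rot: [-179.8, -0.3, -8.1]
ft_force: [-0.7, -0.0, -0.4]
finger_gap: 19.6
time: 17.4
tool_pos: [457.9, -99.9, 125.0]
tcp_rot: [-179.9, -0.3, -8.1]
ft_force: [0.1, -0.2, -0.1]
finger_gap: 19.7
slice_a 0.76 [148. 218.] [551. 271.]
slice_a 0.65 [165. 248.] [491. 236.]
slice_a 0.64 [168. 200.] [586. 234.]
slice_a 0.62 [403. 263.] [ 466. -230.]
pos [ 458. -104.  125.] yaw -8.5 gap 19.8 t 17.5
shift [0.029 0.177 0.005] turn -8.5
```

```bash
python3 -m jog '[[0.005,0.03,0,-2,23],[0.01,0.07,0,-4,23],[0.018,0.11,0,-6,23],[0.025,0.145,0.002,-8.5,23],[0.029,0.177,0.005,-8.5,23],[0.029,0.177,0.005,-8.5,23]]'; python3 -m jog '[[0,0,0.03,0,23],[0,0,0.06,0,23],[0,0,0.08,0,23],[0,0,0.09,0,23],[0,0,0.094,0,23],[0,0,0.094,0,23]]';  python3 -m jog '[[0,-0.012,0,0,23],[0,-0.026,0,0,23],[0,-0.04,-0.001,0,23],[0,-0.055,-0.002,0,23],[0,-0.07,-0.002,0,23],[0,-0.085,-0.002,0,23],[0,-0.1,-0.002,0,23],[0,-0.115,-0.002,0,23]]';  python3 - <<'E'
from h import *
p=r.snapshot("wrist");save(p,"w6")
go(462,206,30,0)
E
```

```text
time: 18.1
tool_pos: [459.6, -286.1, 119.7]
tcp_rot: [179.9, -0.3, -0.2]
ft_force: [-0.8, 1.0, -0.4]
finger_gap: 19.9
time: 18.7
tool_pos: [460.3, -285.9, 25.9]
tcp_rot: [179.9, -0.3, -0.1]
ft_force: [1.3, -0.0, 0.4]
finger_gap: 19.7
time: 19.5
tool_pos: [460.6, -169.6, 27.8]
tcp_rot: [179.9, -0.3, -0.1]
ft_force: [0.2, 0.5, -0.3]
finger_gap: 19.9
pos [ 460. -168.   27.] yaw -0.1 gap 19.5 t 19.55
shift [ 0.001 -0.374 -0.002] turn -0.1
```

View pics/w6.png

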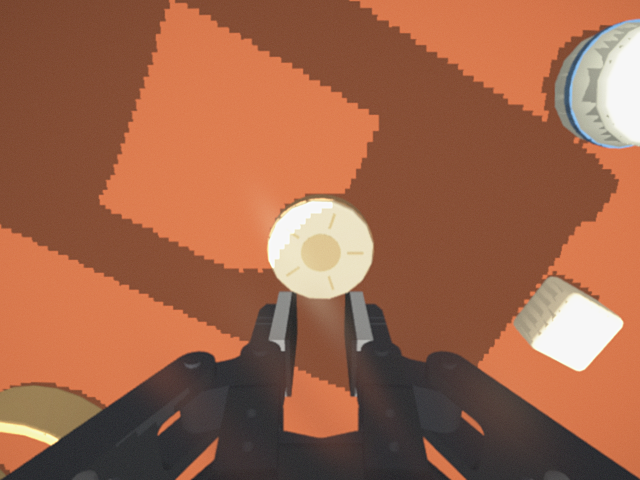

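The last slice at (320,250) is nested. The block, pot and tape are clear of the fingers. Pushing on, stopping short of the pan for a check.

```bash
python3 -m jog '[[0,-0.016,0,0,23],[0,-0.033,0,0,23],[0,-0.05,0,0,23],[0,-0.067,0,0,23],[0,-0.084,0,0,23],[0,-0.101,0,0,23],[0,-0.118,0,0,23],[0,-0.135,0,0,23]]'; python3 -m jog '[[0,-0.016,0,0,23],[0,-0.033,0,0,23],[0,-0.05,0,0,23],[0,-0.067,-0.001,0,23],[0,-0.084,-0.002,0,23],[0,-0.101,-0.002,0,23],[0,-0.115,-0.002,0,23],[0,-0.13,-0.002,0,23]]';  python3 - <<'E'
from h import *
find(r.snapshot("top"),dict(slice_a=0))
go(464,206,30,0)
E
```

```text
time: 20.35
tool_pos: [460.4, -31.8, 27.4]
tcp_rot: [-180.0, -0.3, -0.1]
ft_force: [0.3, 0.1, -0.6]
finger_gap: 19.9
time: 21.15
tool_pos: [460.5, 99.1, 29.4]
tcp_rot: [-180.0, -0.3, -0.1]
ft_force: [0.2, -0.6, -0.4]
finger_gap: 19.4
slice_a 0.79 [149. 222.] [543. 270.]
slice_a 0.7 [167. 198.] [590. 236.]
pos [461. 100.  29.] yaw -0.0 gap 20.0 t 21.25
shift [ 0.003 -0.106 -0.   ] turn -0.0
```

```bash
python3 -m jog '[[0,-0.014,0,0,23],[0,-0.028,-0.001,0,23],[0.001,-0.043,-0.001,0,23],[0.002,-0.058,-0.001,0,23],[0.002,-0.073,-0.001,0,23],[0.002,-0.087,-0.001,0,23],[0.002,-0.1,-0.001,0,23],[0.002,-0.104,-0.001,0,23]]'; python3 -m jog '[[0,0.02,0,0,23],[0,0.04,-0.02,0,23],[0,0.08,-0.06,0,23],[0,0.12,-0.1,0,23],[0,0.165,-0.15,0,23],[0,0.21,-0.15,0,23],[0,0.25,-0.15,0,23],[0,0.25,-0.15,0,23]]'; python3 - <<'E'
from h import *
p=r.snapshot("top");find(p,dict(slice_a=2,weight=0,pot=0,block=0,tape=0,mortar=0,pan_mouth=0))
cv2.imwrite("pics/end.png",cv2.resize(cv2.cvtColor(p["image"],cv2.COLOR_RGB2BGR)[90:310,30:450],(800,419)))
E
```

```text
time: 22.05
tool_pos: [462.5, 205.1, 30.6]
tcp_rot: [-180.0, -0.3, 0.0]
ft_force: [-0.0, 0.0, 0.3]
finger_gap: 19.9
time: 22.85
tool_pos: [462.5, -49.7, 182.2]
tcp_rot: [179.9, -0.4, -0.2]
ft_force: [0.2, 1.5, -0.7]
finger_gap: 19.9
slice_a 0.93 [167. 267.] [455. 232.]
slice_a 0.9 [150. 218.] [550. 269.]
slice_a 0.77 [166. 198.] [590. 238.]
slice_a 0.68 [375. 213.] [ 564. -176.]
slice_a 0.66 [163. 243.] [501. 241.]
weight 0.8 [293. 127.] [735. -13.]
pot 0.5 [328. 218.] [552. -84.]
block 0.73 [374. 213.] [ 563. -174.]
tape 0.94 [415. 337.] [ 323. -253.]
mortar 0.8 [500. 264.] [ 465. -419.]
mortar 0.55 [416. 336.] [ 325. -256.]
pan_mouth 0.78 [204. 234.] [521. 160.]
```

View pics/end.png

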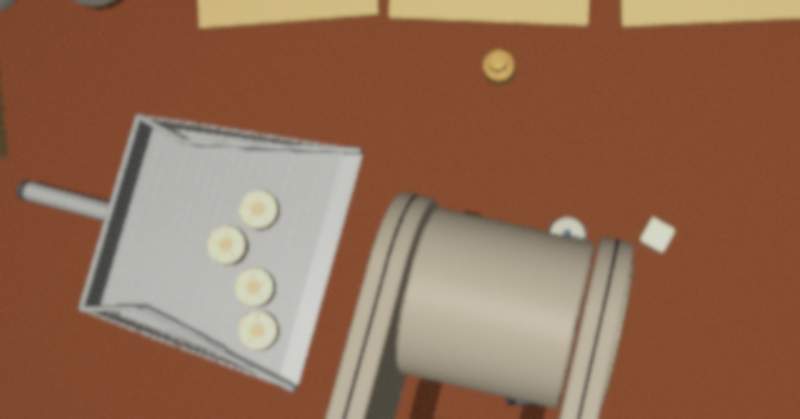

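All four slices lie flat in the pan, at (258,209), (226,244), (254,287) and (257,330). Each is well past the front edge, which runs (360,150)–(297,388). The bystanders are where they were.

```bash
python3 -c "
from bench import r
print(r.hand_in(), r.sense()['time'])"
```

```text
the job is handed in; nothing more can be done
the job is handed in; nothing more can be done
```

All four slices are in the pan. I pushed each one along the counter, nested between the half-open fingertips, without picking any up. The job was handed in at about 23 s with the arm raised clear.

**Slices:** the last top picture shows all four lying flat, separate and wholly inside. They sit at about (590,238), (550,269), (501,241) and (455,232) mm, with centres roughly 55–100 mm past the front edge.

**Bystanders:** the weight, pot, block, tape and mortar were found within 5 mm or so of where they started, which is within network noise. I did not search for the brush again at the end, but the arm never went near it.

**Forces:** the force readings printed after the moves never passed about 2 N.

**Disagreements:** the networks gave a few false labels: the block once as a slice, and the tape as a mortar. They also missed some slices on single shots. In the last top picture the arm partly hid the pot.

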